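# Pack the carver's kit case in layers

### The arm

A 6-joint arm with a two-finger parallel gripper is mounted at the origin on the work surface. World frame = base frame: x ahead of the robot, y to its left, z up, the work surface at z = 0. Lengths are in m, angles in rad, forces in N, time in s.
With the tool pointing down it reaches from about 0.25 to 0.775 m from the base axis. Payload 4 kg.
Tool frame: the origin (TCP) lies between the finger pads; the fingertips stand 14 mm ahead of it and the grasp point (between the pads) lies 5 mm behind it (tip_reach is the distance from the TCP to the fingertips, in m); z points along the fingers, y is the line along which they close (so a half turn about z gives the same grasp; the last joint's range is limited). The gripper opens to 94 mm and grips with 3 to 60 N. Pads are 16 mm wide; open, the fingers measure 119 mm over their backs; the gripper's body (75 mm by 177 mm) begins 78 mm behind the grasp point.
Start: joints at [-1.384, 0.087, 1.371, -0, 1.684, -0.103], TCP at [0.157, -0.527, 0.22] pointing down, gripper open.
Joint ranges: [-3.1, 3.1], [-0.76, 2.03], [0.27, 2.55], [-1.08, 4.22], [0.17, 2.65], [-2.57, 2.57]. Speed limits (rad/s): [2.79, 2.79, 3.14, 3.14, 3.14, 3.14].

### API

Orientations are given as [roll, pitch, yaw] about the fixed x, y, z axes, in that order (R = Rz(yaw) Ry(pitch) Rx(roll)).
In Python, from bench import * gives the robot as it stands. The module is installed in compiled form; this text tells all that it offers.
- The arm moves only by the tool servo_tool, never from a script. Its argument "targets" is a list of rows, each a list of 4 numbers: the shift along the tool's x, y, z in cm, then the turn about the tool's z in degrees. A call has 1 to 8 rows; each row is the pose to reach, as a shift and turn from the pose commanded when the call began, along the tool's axes at that moment; what a row does not reach only later rows make up. A row lasts 1/8 s, in which the tool goes at most 62.5 mm and 10.7 degrees, less where a joint would pass 70% of its speed; a pose out of reach is approached as far as the arm can. A call with a gripper value outside its range is refused whole. "claw" is the closure in counts, from 0 (fully open) to 255 (shut), set as the call begins (left out, the last holds). The fingers move at their own pace and stop on an object; the grip force is fixed at half the most. Time passes only in rows, so rows that repeat a pose let the fingers close. It gives the time, the measured TCP pose, the force, the opening and the grip force at its end, in the units of the state.
- get_obs(): the state, without advancing time (a new reading comes with each control period).
- snapshot(name): name is "scene" or "top" or "wrist"; returns the picture (480x640x3 uint8, blue, green, red); there is no depth.
- camera_model(name): a dict with "camera_matrix" (3x3 intrinsics, pixels), "camera_from_world" (4x4, takes a point from world to camera coordinates). Camera axes: x right, y up, looking along -z (the intrinsics and any distortion apply to the point x, -y, -z); pixel columns grow to the right and rows downward; lengths in m; the calibration is good to about 2 mm. A picture is of the moment at which its call begins: read the wrist's pose just before it. camera_model takes no time and is no camera call; for the wrist camera it gives the pose at the moment of the call.
- close_job(): hands the job in; it is judged then, once.
The state is a dict: "time": time; "joint_positions": joint angles; "qvel": joint speeds; "joint_torque": joint torques, N m; "tool_pos": TCP position; "ee_rot": TCP orientation; "wrist_force": force on the tool from outside, world axes, zero at the start; "wrist_torque": the same for the moment, N m; "width": finger opening in m; "finger_force": force on a finger pad.
Only numpy, scipy, OpenCV 4.12 (cv2) and the standard library are available. Lean on these libraries where they do the work, as an engineer would, in place of code of your own. Each camera call takes 0.05 s, during which the arm holds its last target. There are 200 camera calls.

### The job

Pack the carving kit: draw the brass keeper back, lay every sharpening stone from the bin lengthwise in a well of the case, then every chisel from the bench in a handle slot with its blade out over the wells, and only then the strop board flat down in its recess over the handles. Finally push the keeper fully home over the board; leave the wax in the bin and the oil jar, the carved blank and the dish where they stand.

Things in the scene. Friction and masses are not known exactly. Their poses are not given: they have to be found in the camera images.
- case: fixed open wooden kit case; origin on its underside, outside x -87..79, y -106..106 mm. The +x half inside (x 5..71) holds 3 low wells, the -x half (x -71..5) a step 34 mm up with 3 handle slots; ribs between them 8 mm high. Walls 72 mm high (far one 61); round the -x half they have an inner ledge 61 mm up. A 72 mm high block outside the -x wall (x -138..-87, y +-32) carries the keeper
- seat (a point): centre of the strop board's seat on the ledges of the case, 61 mm above the table; axes as the case. The recess is 93 (x) x 200 (y) mm and 11 mm deep
- keeper (a joint): brass slide on the case's -x end, m along the case's +x: 0 = fully back, mouth free; 0.030 = fully home, its plate (44 x 50 x 7 mm, underside 73 mm above the table) reaching 15 mm over the strop's recess to hold the board down. Starts pushed forward; slides stiffly (about 2 N) and stays where left
- keeper_fin (a point): middle of the keeper's upright grip fin, 30 mm long in the case's x, 12 mm thick in y, 24 mm high (80..104 mm above the table); moves with the keeper; axes as the case
- strop: leather-faced wooden strop board, 86 (x) x 193 (y) x 9 mm, 160 g; origin at the centre of its underside. In the middle of its top a grip batten 44 mm long (x), 18 mm thick (y), 20 mm high (z 9..29 mm). Lies flat on the table; either way round is the same
- bin: fixed plywood bin, 167 (x) x 187 (y) mm, walls 5 mm thick, 36 mm high, floor 5 mm thick; one wall across x and one across y make four compartments, centres at x +-40, y +-45 mm, each 76 x 86 mm inside. Origin at the centre of its underside. Holds the stones and a cake of wax
- well0 (a point): centre of the floor of stone well 0 in the case (x 38, y -52 mm in the case's frame), 6 mm above the table; axes as the case. The well is 66 mm long (x), 30 mm wide (y), open above until a blade lies over it; a stone lies in it lengthwise. Any stone may go in any well
- slot0 (a point): where the middle of a chisel handle rests in slot 0 (x -34, y -52 mm in the case's frame), on the step, 34 mm above the table; axes as the case, the blade pointing to +x over the well of the same number. The slot is 30 mm wide, closed at its -x end 37 mm away, open at the other. Any chisel may go in any slot
- well1 (a point): centre of the floor of stone well 1 in the case (x 38, y 0 mm in the case's frame), 6 mm above the table; axes as the case. The well is 66 mm long (x), 30 mm wide (y), open above until a blade lies over it; a stone lies in it lengthwise. Any stone may go in any well
- slot1 (a point): where the middle of a chisel handle rests in slot 1 (x -34, y 0 mm in the case's frame), on the step, 34 mm above the table; axes as the case, the blade pointing to +x over the well of the same number. The slot is 30 mm wide, closed at its -x end 37 mm away, open at the other. Any chisel may go in any slot
- well2 (a point): centre of the floor of stone well 2 in the case (x 38, y 52 mm in the case's frame), 6 mm above the table; axes as the case. The well is 66 mm long (x), 30 mm wide (y), open above until a blade lies over it; a stone lies in it lengthwise. Any stone may go in any well
- slot2 (a point): where the middle of a chisel handle rests in slot 2 (x -34, y 52 mm in the case's frame), on the step, 34 mm above the table; axes as the case, the blade pointing to +x over the well of the same number. The slot is 30 mm wide, closed at its -x end 37 mm away, open at the other. Any chisel may go in any slot
- chisel1: medium wood-carving chisel (may be absent), 70 g. Origin at the centre of its square wooden handle, 70 x 24 x 24 mm; +x points to the flat steel blade, 12 mm wide, 4 mm thick, on the centre line, ending at x = +90 mm. Centre of mass about x = +20 mm. Lies on a flat of the handle (origin 12 mm up), blade clear of the table; all four flats are equivalent
- chisel2: narrow wood-carving chisel (may be absent), 70 g. Origin at the centre of its square wooden handle, 70 x 24 x 24 mm; +x points to the flat steel blade, 8 mm wide, 4 mm thick, on the centre line, ending at x = +90 mm. Centre of mass about x = +20 mm. Lies on a flat of the handle (origin 12 mm up), blade clear of the table; all four flats are equivalent
- chisel3: broad wood-carving chisel (may be absent), 70 g. Origin at the centre of its square wooden handle, 70 x 24 x 24 mm; +x points to the flat steel blade, 16 mm wide, 4 mm thick, on the centre line, ending at x = +90 mm. Centre of mass about x = +20 mm. Lies on a flat of the handle (origin 12 mm up), blade clear of the table; all four flats are equivalent
- stone1: grey sharpening stone, a plain stick 46 (x) x 20 x 20 mm, one of up to three alike (may be absent); origin at its centre; starts lying flat, alone in one of the four compartments of the bin, x roughly along the bin's x. About 55 g
- stone2: grey sharpening stone, a plain stick 46 (x) x 20 x 20 mm, one of up to three alike (may be absent); origin at its centre; starts lying flat, alone in one of the four compartments of the bin, x roughly along the bin's x. About 55 g
- stone3: grey sharpening stone, a plain stick 46 (x) x 20 x 20 mm, one of up to three alike (may be absent); origin at its centre; starts lying flat, alone in one of the four compartments of the bin, x roughly along the bin's x. About 55 g
- oil_jar: bystander, to be left alone: amber oil jar, 46 mm wide, 62 mm high, standing between bin and case
- blank: bystander, to be left alone: rough-carved wooden blank, 85 x 60 x 56 mm
- dish: bystander, to be left alone: blue ceramic dish, 90 mm wide
- wax: round cake of wax in one compartment of the bin, 38 mm across, 18 mm high; not part of the kit, stays in the bin; origin at the centre of its underside
Mind the look-alikes: they are no part of the job. What is shaped like the chisel1 but black or blue is not meant.

How it is judged:
On the way, in this order (a step that is already met when the one before it is completed fails the run):
1. every stone lies in a well of the case (x of stone1 in the frame of case between 0.026 and 0.05 m and z of stone1 in the frame of case between 0.008 and 0.022 m and (y of stone1 in the frame of case between -0.061 and -0.043 m or y of stone1 in the frame of case between -0.009 and 0.009 m or y of stone1 in the frame of case between 0.043 and 0.061 m) and x of stone2 in the frame of case between 0.026 and 0.05 m and z of stone2 in the frame of case between 0.008 and 0.022 m and (y of stone2 in the frame of case between -0.061 and -0.043 m or y of stone2 in the frame of case between -0.009 and 0.009 m or y of stone2 in the frame of case between 0.043 and 0.061 m) and x of stone3 in the frame of case between 0.026 and 0.05 m and z of stone3 in the frame of case between 0.008 and 0.022 m and (y of stone3 in the frame of case between -0.061 and -0.043 m or y of stone3 in the frame of case between -0.009 and 0.009 m or y of stone3 in the frame of case between 0.043 and 0.061 m)), for 0.2 s.
2. every chisel lies in a handle slot, with the stones under them (all of step 1 and x of chisel1 in the frame of case between -0.045 and -0.022 m and z of chisel1 in the frame of case between 0.042 and 0.051 m and angle between the x axis of each of chisel1, chisel2, chisel3 and the x axis of case, either way round below 0.15 rad and (y of chisel1 in the frame of case between -0.059 and -0.045 m or y of chisel1 in the frame of case between -0.007 and 0.007 m or y of chisel1 in the frame of case between 0.045 and 0.059 m) and x of chisel2 in the frame of case between -0.045 and -0.022 m and z of chisel2 in the frame of case between 0.042 and 0.051 m and (y of chisel2 in the frame of case between -0.059 and -0.045 m or y of chisel2 in the frame of case between -0.007 and 0.007 m or y of chisel2 in the frame of case between 0.045 and 0.059 m) and x of chisel3 in the frame of case between -0.045 and -0.022 m and z of chisel3 in the frame of case between 0.042 and 0.051 m and (y of chisel3 in the frame of case between -0.059 and -0.045 m or y of chisel3 in the frame of case between -0.007 and 0.007 m or y of chisel3 in the frame of case between 0.045 and 0.059 m)), for 0.2 s.
3. the strop board lies flat in its recess over the handles (all of step 2 and z of strop in the frame of case between 0.057 and 0.0645 m and x of strop in the frame of case between -0.0415 and -0.0275 m and y of strop in the frame of case between -0.007 and 0.007 m and angle between strop's own z axis and vertical below 0.05 rad), for 0.2 s.
At the end, for the whole second after the job is handed in: Stones on well floors (9 mm sideways, 12 mm along), chisels down in slots (7 mm sideways, handle -11..+12 mm along, 0.15 rad), blades over the wells, strop flat on its ledges (7 mm, 3.5 mm in height, 0.05 rad), keeper in past 24 mm, all at rest (all of step 3 and value of joint keeper above 0.024 m and linear speed of each of stone1, stone2, stone3, chisel1, chisel2, chisel3, strop below 0.02 m/s); the robot touches nothing.
It fails at once if the oil jar is knocked away (6 cm) or over (distance of oil_jar from where it was at the start of the episode above 0.06 m or angle between oil_jar's own z axis and vertical above 0.6 rad).
It fails at once if the blank is knocked away (6 cm) or over (distance of blank from where it was at the start of the episode above 0.06 m or angle between blank's own z axis and vertical above 0.6 rad).
It fails at once if the dish is knocked away (6 cm) or over (distance of dish from where it was at the start of the episode above 0.06 m or angle between dish's own z axis and vertical above 0.6 rad).
It fails at once if the wax is taken out of the bin (horizontal distance between wax and bin above 0.13 m).
Of stone1, stone2, stone3 only 2 to 3 are there at a start; the rules pass over those that are not, and their reading is None.
Of chisel1, chisel2, chisel3 only 2 to 3 are there at a start; the rules pass over those that are not, and their reading is None.
At some moment in a run one of chisel1, chisel2, chisel3, strop may be knocked a few centimetres aside while the robot is not near it.
Once in a run the grip may slacken for a moment while it holds something.
It also fails if it takes over 210 s, if anything falls off the work surface, if the arm or the gripper's body presses on something with over 40 N, if the wrist force passes 120 N, or if a joint passes its speed limit or range.

## Working session

There is one attempt and no reset: what is moved stays moved. The work goes in short steps, Python scripts to look and compute and a tool call to move; the robot and the scene stay as the last step left them, time stands still between calls to the robot, and variables do not carry over. Pictures are saved under pics/ and viewed, at most 14 in all, crops included, and the job is handed in when it is done.

Besides the shell and the picture viewer there is one more tool, called after "Emit:" in YAML: its name, and indented under it one key for each argument. servo_tool: Moves the arm, as the interface text tells. Its arguments: {"type":"object","properties":{"targets":{"type":"array"},"claw":{"type":"number"}},"required":["targets"]}

```bash
mkdir -p pics
python3 - <<'E'
from bench import *
import cv2
for n in ("top","scene"):
    cv2.imwrite(f"pics/{n}0.png",snapshot(n)); m=camera_model(n); print(n,m)
o=get_obs();print(o)
E
```

```text
top {'camera_matrix': array([[594.83828929,   0.        , 327.06269046],
       [  0.        , 594.83828929, 230.43765906],
       [  0.        ,   0.        ,   1.        ]]), 'camera_from_world': array([[ 0.03431256, -0.99939751,  0.00522139,  0.03819821],
       [ 0.97846301,  0.03465696,  0.20349209, -0.52573186],
       [-0.20355045, -0.0018734 ,  0.97906267, -1.56118399],
       [ 0.        ,  0.        ,  0.        ,  1.        ]])}
scene {'camera_matrix': array([[467.99776982,   0.        , 327.00246937],
       [  0.        , 467.99776982, 244.07133986],
       [  0.        ,   0.        ,   1.        ]]), 'camera_from_world': array([[ 0.52196069,  0.85295377, -0.00518708, -0.33568969],
       [-0.55614322,  0.34492725,  0.75612824,  0.20285797],
       [ 0.64673159, -0.39178446,  0.65440292, -1.41845339],
       [ 0.        ,  0.        ,  0.        ,  1.        ]])}
{'time': 0.1, 'joint_positions': array([-1.38410563e+00,  8.78575584e-02,  1.37207097e+00, -2.50143992e-05,
        1.68360321e+00, -1.03064765e-01]), 'qvel': array([-1.36788651e-03,  7.75182668e-04, -4.79207408e-03, -1.05820753e-04,
        1.43774567e-03,  1.30287510e-05]), 'joint_torque': array([ 1.37934705e-03, -3.41251552e+01, -3.03302515e+01,  7.19945971e-02,
        3.04779969e-02, -1.05986389e-04]), 'tool_pos': array([ 0.15706494, -0.52661556,  0.21845037]), 'ee_rot': array([-3.13966130e+00, -1.74768316e-04,  2.89752503e-01]), 'wrist_force': array([ 0.55423385,  0.47439923, -0.9568728 ]), 'wrist_torque': array([-0.00434265,  0.00579203, -0.01377867]), 'finger_force': 0.0, 'width': 0.09356935846092877}
```

View pics/top0.png

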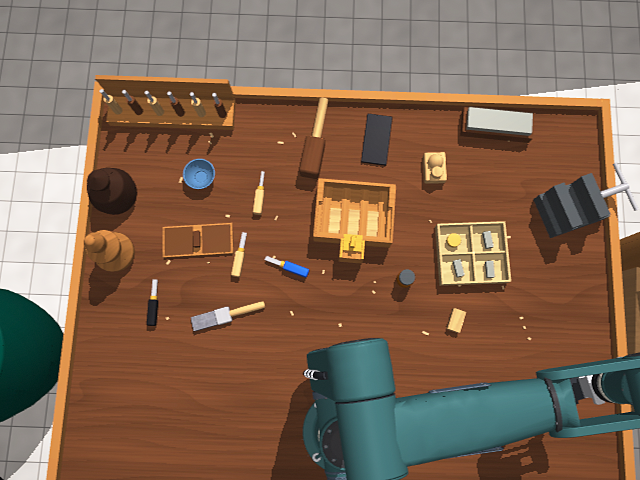

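View pics/scene0.png

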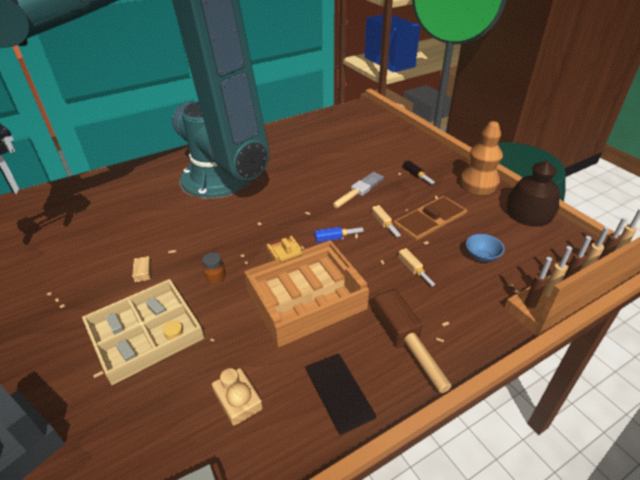

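Top view: case at (353,215), keeper toward the robot at (352,245). The bin is at (473,254), with stones at (489,240), (459,268) and (490,269) and the wax at (453,240). Pale chisels lie at (258,195) and (238,258), the strop at (197,240). The black and blue tools are decoys.

```bash
cat > h.py <<'E'
from bench import *
import cv2, numpy as np
def ray(m,p,z):
    """pixel -> world point on plane z"""
    K=m["camera_matrix"];T=m["camera_from_world"];R=T[:3,:3];c=-R.T@T[:3,3]
    d=np.linalg.solve(K,[p[0],p[1],1.]);d=R.T@(d*[1,-1,-1])
    return (c+d*(z-c[2])/d[2])[:2]
def proj(m,P):
    K=m["camera_matrix"];T=m["camera_from_world"]
    q=T[:3,:3]@np.asarray(P,float)+T[:3,3];q=K@(q*[1,-1,-1]);return q[:2]/q[2]
def pose():
    o=get_obs();return o["tool_pos"],o["ee_rot"][2]
def plan(wps,start=None):
    """wps of (x,y,z,yaw): prints row per waypoint, each relative to the previous"""
    p,y=start if start else pose()
    for w in wps:
        d=np.array(w[:3])-p; c,s=np.cos(y),np.sin(y)
        t=(w[3]-y+np.pi/2)%np.pi-np.pi/2
        print([round(100*v,2) for v in (c*d[0]+s*d[1],s*d[0]-c*d[1],-d[2])],round(-np.degrees(t),1),"dist cm %.1f"%(100*np.linalg.norm(d)))
        p=np.array(w[:3]);y=y+t
def rect(pts,m,z):
    """min area rect of contour pixels on plane z: centre,(long,short),yaw of long axis"""
    W=np.array([ray(m,q,z) for q in pts.reshape(-1,2)],np.float32)*1000
    b=cv2.boxPoints(cv2.minAreaRect(W));e=[b[1]-b[0],b[2]-b[1]]
    e.sort(key=np.linalg.norm);l=e[1]
    a=(np.arctan2(l[1],l[0])+np.pi/2)%np.pi-np.pi/2
    return b.mean(0)/1000,[np.linalg.norm(v) for v in (l,e[0])],a
E
python3 - <<'E'
from h import *
t=camera_model("top");s=camera_model("scene")
for n,p,z in [("case",(353,215),.05),("keeper",(352,245),.09),("bin",(473,254),.036),("st1",(489,240),.025),("st2",(459,268),.025),("st3",(490,269),.025),("wax",(453,240),.02),("chA",(258,202),.024),("chB",(237,264),.024),("strop",(197,240),.01),("jar",(406,278),.06),("blank",(435,168),.05)]: print(n,ray(t,p,z).round(3))
m=camera_model("wrist");print(m["camera_matrix"]);T=m["camera_from_world"];print(-T[:3,:3].T@T[:3,3],T.round(3));
cv2.imwrite("pics/w0.png",snapshot("wrist"))
plan([(.41,-.2,.32,0)])
E
```

```text
case [ 0.571 -0.013]
keeper [ 0.48  -0.011]
bin [ 0.476 -0.343]
st1 [ 0.519 -0.391]
st2 [ 0.438 -0.307]
st3 [ 0.438 -0.392]
wax [ 0.516 -0.293]
chA [0.605 0.252]
chB [0.428 0.299]
strop [0.493 0.417]
jar [ 0.401 -0.158]
blank [ 0.713 -0.238]
[[337.76427049   0.         321.96392076]
 [  0.         337.76427049 235.02766555]
 [  0.           0.           1.        ]]
[ 0.2294909  -0.50555036  0.38307643] [[ 0.286 -0.958 -0.002 -0.549]
 [ 0.925  0.277 -0.26   0.027]
 [ 0.249  0.072  0.966 -0.391]
 [ 0.     0.     0.     1.   ]]
[np.float64(33.57), np.float64(-24.08), np.float64(-10.14)] 16.6 dist cm 42.5
```

View pics/w0.png

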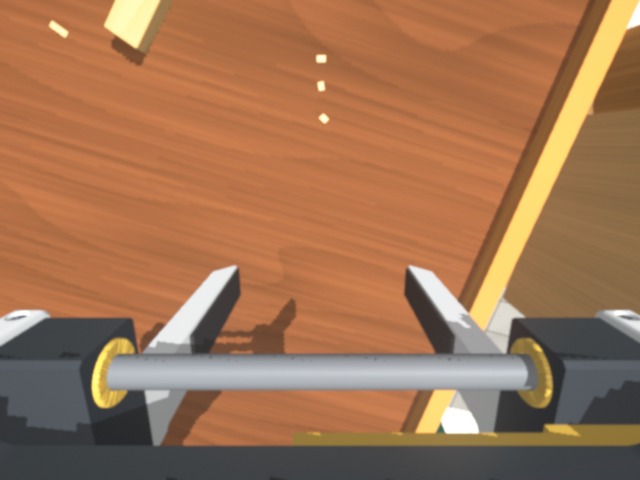

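The wrist view shows the fingers and bare table, with the camera looking ahead along tool +x. Next I'll move over the bin and then the case to measure both.

Run:
```python
from h import *
plan([(.40,-.343,.30,0)])
```

```text
[np.float64(28.53), np.float64(-10.66), np.float64(-8.14)] 16.6 dist cm 31.5
```

Emit:
servo_tool:
  targets:
    - [28.5,-10.7,-8.1,16.6]
    - [28.5,-10.7,-8.1,16.6]
    - [28.5,-10.7,-8.1,16.6]
    - [28.5,-10.7,-8.1,16.6]
    - [28.5,-10.7,-8.1,16.6]
    - [28.5,-10.7,-8.1,16.6]
    - [28.5,-10.7,-8.1,16.6]
    - [28.5,-10.7,-8.1,16.6]

```text
time: 1.15
tool_pos: [0.3985, -0.3439, 0.2996]
ee_rot: [-3.141, 0.002, -0.002]
wrist_force: [0.3, 0.3, 0.2]
width: 0.0939
finger_force: 0.0
```

Run:
```python
from h import *
print(pose())
m=camera_model("wrist");im=snapshot("wrist");cv2.imwrite("pics/bin.png",im);np.save("bin.npy",m["camera_from_world"])
h=cv2.cvtColor(im,cv2.COLOR_BGR2HSV)
mask=((h[...,1]<60)&(h[...,2]>90)).astype(np.uint8)*255
mask[300:]=0
for c in cv2.findContours(mask,cv2.RETR_EXTERNAL,cv2.CHAIN_APPROX_NONE)[0]:
    if cv2.contourArea(c)>300: print(cv2.contourArea(c),cv2.boundingRect(c),rect(c,m,.025))
plan([(.46,-.012,.30,0)])
```

```text
(array([ 0.39848337, -0.34391733,  0.29956232]), np.float64(-0.002061494345857451))
731.5 (188, 266, 49, 34) (array([ 0.2834558 , -0.19242825], dtype=float32), [np.float32(84.899635), np.float32(28.426744)], np.float32(-0.7374606))
720.5 (408, 265, 49, 35) (array([ 0.28301772, -0.49540052], dtype=float32), [np.float32(84.0798), np.float32(27.572865)], np.float32(0.73363936))
868.5 (153, 187, 34, 34) (array([ 0.39836064, -0.14333108], dtype=float32), [np.float32(43.88728), np.float32(43.825512)], np.float32(1.5689787))
522.0 (351, 153, 17, 37) (array([ 0.4398205, -0.3913739], dtype=float32), [np.float32(45.557663), np.float32(20.526484)], np.float32(0.032893777))
523.0 (281, 153, 23, 38) (array([ 0.43944162, -0.30605945], dtype=float32), [np.float32(46.08505), np.float32(20.410728)], np.float32(0.23969305))
633.5 (347, 82, 22, 43) (array([ 0.52132803, -0.38754317], dtype=float32), [np.float32(46.25822), np.float32(20.901794)], np.float32(0.18269145))
2172.5 (564, 0, 45, 70) (array([ 0.6013292, -0.6500145], dtype=float32), [np.float32(77.636734), np.float32(38.352665)], np.float32(0.37101305))
[np.float64(6.08), np.float64(-33.22), np.float64(-0.04)] -0.1 dist cm 33.8
```

View pics/bin.png

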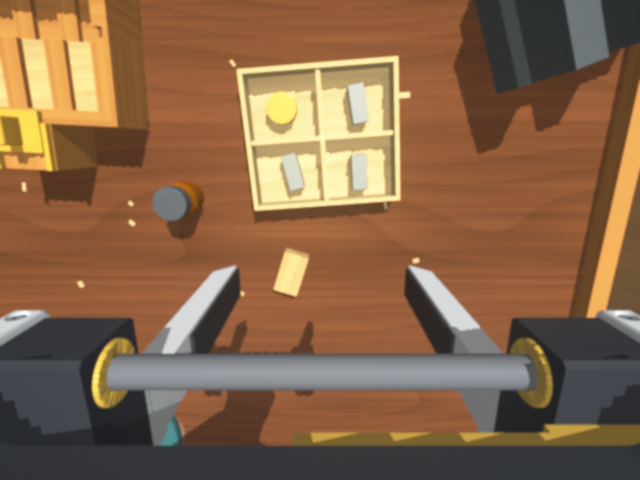

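The three stones are clear in the bin at (359,172), (292,172) and (357,103), each measuring 46x20 mm as specified. The wax is at (281,108) and the jar at (175,202). Next, the case.

Emit:
servo_tool:
  targets:
    - [6.1,-33.2,0,0]
    - [6.1,-33.2,0,0]
    - [6.1,-33.2,0,0]
    - [6.1,-33.2,0,0]
    - [6.1,-33.2,0,0]
    - [6.1,-33.2,0,0]
    - [6.1,-33.2,0,0]
    - [6.1,-33.2,0,0]

```text
time: 2.2
tool_pos: [0.4604, -0.0125, 0.3002]
ee_rot: [3.141, 0.001, -0.002]
wrist_force: [-0.1, 0.2, 0.0]
width: 0.094
finger_force: 0.0
```

Run:
```python
from h import *
print(pose())
m=camera_model("wrist");im=snapshot("wrist");cv2.imwrite("pics/case.png",im);np.save("case.npy",m["camera_from_world"])
cv2.imwrite("pics/casez.png",cv2.resize(im[20:300,180:480],None,fx=2.1,fy=2.1,interpolation=cv2.INTER_CUBIC))
```

```text
(array([ 0.46044   , -0.01249022,  0.30017196]), np.float64(-0.0020088543962486494))
```

View pics/casez.png

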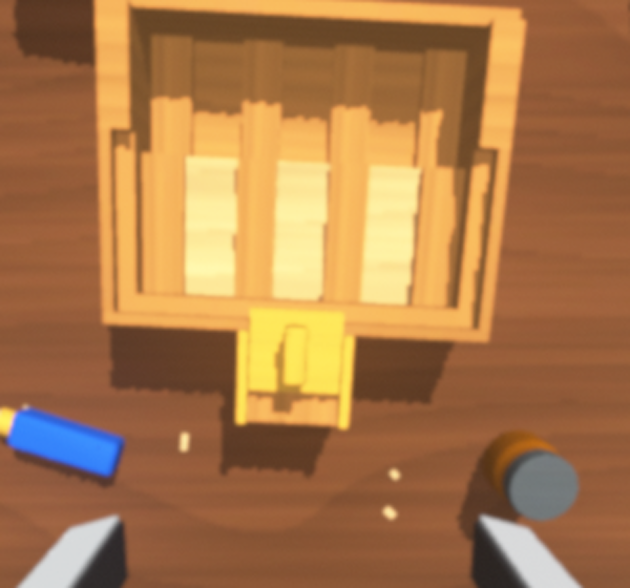

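The case is square-on, with near outer corners at (103,324) and (490,341) in the crop. The keeper plate is at (297,350), its fin at (295,355), and the three pale slot floors are visible.

Run:
```python
from h import *
m=camera_model("wrist");m["camera_from_world"]=np.load("case.npy")
f=lambda q,z:ray(m,(q[0]/2.1+180-.25,q[1]/2.1+20-.25),z)
L=f((103,324),.072);R=f((490,341),.072);print(L,R,np.linalg.norm(L-R))
FR=f((525,10),.061);print("FR",FR,np.linalg.norm(FR-R))
d=L-R;yaw=np.arctan2(d[1],d[0])-np.pi/2;print("yaw",yaw)
u=np.array([np.cos(yaw),np.sin(yaw)]);v=np.array([-u[1],u[0]])
O=(L+R)/2+.087*u;print("O",O)
rel=lambda P:(np.dot(P-O,u).round(4),np.dot(P-O,v).round(4))
print("FR rel",rel(FR))
for n,q,z in [("s2l",(186,230),.034),("s2r",(239,230),.034),("s1l",(275,230),.034),("s1r",(328,230),.034),("s0l",(367,230),.034),("s0r",(416,230),.034),("fin top ctr",(297,342),.104),("fin far end",(296,325),.104),("slot near",(300,300),.034),("plate tl",(250,310),.08),("plate tr",(345,314),.08),("plate bl",(247,388),.08),("plate br",(344,394),.08),("block bl",(237,425),.072),("block br",(350,430),.072)]:
    print(n,rel(f(q,z)))
# corners refine via top image too
im=cv2.imread("pics/casez.png");h=cv2.cvtColor(im,cv2.COLOR_BGR2HSV)
ms=((h[...,2]>235)&(h[...,1]<150)&(h[...,0]>14)).astype(np.uint8)*255
for c in cv2.findContours(ms,cv2.RETR_EXTERNAL,cv2.CHAIN_APPROX_NONE)[0]:
    if cv2.contourArea(c)>2000:
        W=np.array([f(q,.034) for q in c.reshape(-1,2)],np.float32)*1000
        r=cv2.minAreaRect(W);print("patch",rel(np.array(r[0])/1000),r)
```

```text
[0.50288341 0.09409068] [ 0.49323568 -0.11818078] 0.21249059326885644
FR [ 0.65807459 -0.12745063] 0.16509936123398095
yaw -0.0454187236679906
O [ 0.58496982 -0.01599512]
FR rel (np.float64(0.0781), np.float64(-0.108))
s2l (np.float64(-0.0346), np.float64(0.0668))
s2r (np.float64(-0.0333), np.float64(0.0361))
s1l (np.float64(-0.0324), np.float64(0.0153))
s1r (np.float64(-0.031), np.float64(-0.0155))
s0l (np.float64(-0.03), np.float64(-0.0381))
s0r (np.float64(-0.0288), np.float64(-0.0665))
fin top ctr (np.float64(-0.0886), np.float64(-0.0001))
fin far end (np.float64(-0.0802), np.float64(0.0008))
slot near (np.float64(-0.0715), np.float64(-0.001))
plate tl (np.float64(-0.0754), np.float64(0.0256))
plate tr (np.float64(-0.0753), np.float64(-0.0251))
plate bl (np.float64(-0.1175), np.float64(0.0262))
plate br (np.float64(-0.1186), np.float64(-0.0272))
block bl (np.float64(-0.1404), np.float64(0.0319))
block br (np.float64(-0.1406), np.float64(-0.0324))
patch (np.float64(-0.0327), np.float64(-0.0505)) ((550.0573120117188, -64.93438720703125), (30.733642578125, 79.55180358886719), 86.40008544921875)
patch (np.float64(-0.0326), np.float64(0.001)) ((552.414306640625, -13.47297477722168), (32.470489501953125, 78.95620727539062), 87.11631774902344)
patch (np.float64(-0.0324), np.float64(0.0526)) ((554.951416015625, 38.03947448730469), (31.890413284301758, 79.04649353027344), 87.46205139160156)
```

```bash
cat >> h.py <<'E'
O=np.array([.585,-.0155]);CY=-.046
def C(x,y):
    c,s=np.cos(CY),np.sin(CY);return O+[c*x-s*y,s*x+c*y]
E
python3 - <<'E'
from h import *
m=camera_model("wrist");m["camera_from_world"]=np.load("bin.npy")
q=[ray(m,p,.036) for p in [(238,70),(398,57),(400,200),(254,210)]]
q=np.array(q);print(q.round(3),q.mean(0))
print([np.linalg.norm(q[i]-q[i-1]).round(3) for i in range(4)])
f=C(-.0965,0);plan([(*f,.15,CY),(*f,.099,CY),(*C(-.1185,0),.099,CY),(*C(-.1185,0),.18,CY)])
E
```

```text
[[ 0.557 -0.247]
 [ 0.57  -0.432]
 [ 0.405 -0.444]
 [ 0.392 -0.256]] [ 0.48083539 -0.34456048]
[np.float64(0.165), np.float64(0.185), np.float64(0.166), np.float64(0.188)]
[np.float64(2.81), np.float64(-0.16), np.float64(15.03)] 2.5 dist cm 15.3
[np.float64(0.0), np.float64(-0.0), np.float64(5.1)] -0.0 dist cm 5.1
[np.float64(-2.2), np.float64(-0.0), np.float64(-0.0)] -0.0 dist cm 2.2
[np.float64(0.0), np.float64(-0.0), np.float64(-8.1)] -0.0 dist cm 8.1
```

Emit:
servo_tool:
  targets:
    - [2.8,-0.2,15,2.5]
    - [2.8,-0.2,15,2.5]
    - [2.8,-0.2,15,2.5]
    - [2.8,-0.2,15,2.5]
    - [2.8,-0.2,20.1,2.5]
    - [2.8,-0.2,20.1,2.5]
    - [2.8,-0.2,20.1,2.5]
  claw: 130

```text
time: 3.12
tool_pos: [0.4901, -0.0098, 0.1022]
ee_rot: [3.141, -0.004, -0.044]
wrist_force: [0.5, -0.3, 0.0]
width: 0.046
finger_force: 0.0
```

Emit:
servo_tool:
  targets:
    - [0,0,0,0]
    - [0,0,0,0]
    - [0,0,0,0]
    - [0,0,0,0]
    - [0,0,0,0]
  claw: 255

```text
time: 3.75
tool_pos: [0.4889, -0.0107, 0.1]
ee_rot: [3.138, -0.001, -0.044]
wrist_force: [-1.0, -5.3, 2.1]
width: 0.0119
finger_force: 30.0
```

Emit:
servo_tool:
  targets:
    - [-0.6,0,0,0]
    - [-1.2,0,0,0]
    - [-1.8,0,0,0]
    - [-2.3,0,0,0]
    - [-2.3,0,0,0]
    - [-2.3,0,0,0]

```text
time: 4.5
tool_pos: [0.4674, -0.0096, 0.1]
ee_rot: [3.139, -0.004, -0.044]
wrist_force: [3.0, -5.3, -0.8]
width: 0.0118
finger_force: 30.0
```

Emit:
servo_tool:
  targets:
    - [-0.4,0,0,0]
    - [-0.7,0,0,0]
    - [-0.7,0,0,0]

```text
time: 4.88
tool_pos: [0.4667, -0.0096, 0.1001]
ee_rot: [3.139, -0.02, -0.044]
wrist_force: [21.4, -5.7, -13.5]
width: 0.0115
finger_force: 30.0
```

Emit:
servo_tool:
  targets:
    - [0,0,0,0]
    - [0,0,0,0]
    - [0,0,-4,0]
    - [0,0,-8,0]
    - [0,0,-8,0]
  claw: 130

```text
time: 5.5
tool_pos: [0.4605, -0.0077, 0.1832]
ee_rot: [3.141, -0.007, -0.043]
wrist_force: [0.5, 0.1, 0.7]
width: 0.046
finger_force: 0.0
```

Run:
```python
from h import *
A=(.440,-.391,.033);B=(.4394,-.306,.24);S=(.5213,-.3875,.183)
W=[C(.038,y) for y in (-.052,0,.052)]
plan([(.46,-.2,.18,0),(*A[:2],.10,A[2]),(*A[:2],.03,A[2]),(*A[:2],.16,A[2]),(*W[0],.16,CY),(*W[0],.032,CY),(*W[0],.16,CY),
(*B[:2],.16,B[2]),(*B[:2],.03,B[2]),(*B[:2],.16,B[2]),(*W[1],.16,CY),(*W[1],.032,CY),(*W[1],.16,CY),
(*S[:2],.16,S[2]),(*S[:2],.03,S[2]),(*S[:2],.16,S[2]),(*W[2],.16,CY),(*W[2],.032,CY),(*W[2],.16,CY)])
```

```text
[np.float64(0.78), np.float64(19.22), np.float64(0.32)] -2.5 dist cm 19.2
[np.float64(-2.0), np.float64(19.1), np.float64(8.0)] -1.9 dist cm 20.8
[np.float64(0.0), np.float64(0.0), np.float64(7.0)] -0.0 dist cm 7.0
[np.float64(0.0), np.float64(0.0), np.float64(-13.0)] -0.0 dist cm 13.0
[np.float64(19.11), np.float64(-31.57), np.float64(-0.0)] 4.5 dist cm 36.9
[np.float64(0.0), np.float64(-0.0), np.float64(12.8)] -0.0 dist cm 12.8
[np.float64(0.0), np.float64(-0.0), np.float64(-12.8)] -0.0 dist cm 12.8
[np.float64(-17.01), np.float64(24.49), np.float64(-0.0)] -16.4 dist cm 29.8
[np.float64(0.0), np.float64(0.0), np.float64(13.0)] -0.0 dist cm 13.0
[np.float64(0.0), np.float64(0.0), np.float64(-13.0)] -0.0 dist cm 13.0
[np.float64(24.69), np.float64(-23.68), np.float64(-0.0)] 16.4 dist cm 34.2
[np.float64(0.0), np.float64(-0.0), np.float64(12.8)] -0.0 dist cm 12.8
[np.float64(0.0), np.float64(-0.0), np.float64(-12.8)] -0.0 dist cm 12.8
[np.float64(-8.45), np.float64(37.45), np.float64(-0.0)] -13.1 dist cm 38.4
[np.float64(0.0), np.float64(0.0), np.float64(13.0)] -0.0 dist cm 13.0
[np.float64(0.0), np.float64(0.0), np.float64(-13.0)] -0.0 dist cm 13.0
[np.float64(17.91), np.float64(-39.62), np.float64(-0.0)] 13.1 dist cm 43.5
[np.float64(0.0), np.float64(-0.0), np.float64(12.8)] -0.0 dist cm 12.8
[np.float64(0.0), np.float64(-0.0), np.float64(-12.8)] -0.0 dist cm 12.8
```

Emit:
servo_tool:
  targets:
    - [-0.4,38.4,0,-4.4]
    - [-0.4,38.4,0,-4.4]
    - [-0.4,38.4,0,-4.4]
    - [-0.4,38.4,0,-4.4]
    - [-0.4,38.4,0,-4.4]
    - [-0.4,38.4,0,-4.4]
    - [-0.4,38.4,8.3,-4.4]
    - [-0.4,38.4,8.3,-4.4]

```text
time: 6.5
tool_pos: [0.435, -0.3895, 0.0897]
ee_rot: [-3.133, 0.007, 0.031]
wrist_force: [-0.2, -0.4, 1.3]
width: 0.0461
finger_force: 0.0
```

Run:
```python
from h import *
print(pose());plan([(.440,-.391,.03,.033)])
```

```text
(array([ 0.43500456, -0.38951214,  0.08974321]), np.float64(0.03134848365231302))
[np.float64(0.49), np.float64(0.16), np.float64(5.97)] -0.1 dist cm 6.0
```

Emit:
servo_tool:
  targets:
    - [0.5,0.15,3,0]
    - [0.5,0.15,6,0]
    - [0.5,0.15,6,0]
    - [0.5,0.15,6,0]

```text
time: 7.0
tool_pos: [0.4431, -0.3924, 0.0367]
ee_rot: [-3.141, -0.0, 0.033]
wrist_force: [-0.0, 0.6, 0.0]
width: 0.0459
finger_force: 0.0
```

Emit:
servo_tool:
  targets:
    - [0,0,0,0]
    - [0,0,0,0]
    - [0,0,0,0]
    - [0,0,0,0]
  claw: 255

```text
time: 7.5
tool_pos: [0.4434, -0.3928, 0.0373]
ee_rot: [3.141, -0.001, 0.033]
wrist_force: [-0.7, -0.2, 2.7]
width: 0.0188
finger_force: 30.0
```

Emit:
servo_tool:
  targets:
    - [0,0,-6,0]
    - [0,0,-13,0]
    - [0,0,-13,0]
    - [0,0,-13,0]

```text
time: 8.0
tool_pos: [0.4431, -0.3927, 0.1667]
ee_rot: [3.141, -0.001, 0.033]
wrist_force: [-1.0, 0.7, -1.7]
width: 0.0186
finger_force: 30.0
```

Run:
```python
from h import *
plan([(*C(.038,-.052),.16,CY)])
```

```text
[np.float64(18.81), np.float64(-31.74), np.float64(0.67)] 4.5 dist cm 36.9
```

Emit:
servo_tool:
  targets:
    - [0,0,6,0]
    - [0,0,12.9,0]
    - [0,0,12.9,0]
    - [0,0,12.9,0]

```text
time: 8.5
tool_pos: [0.4427, -0.3923, 0.0369]
ee_rot: [-3.14, 0.001, 0.033]
wrist_force: [0.5, -0.9, 0.3]
width: 0.02
finger_force: 29.4
```

Emit:
servo_tool:
  targets:
    - [0,0,0,0]
    - [0,0,0,0]
    - [-0.3,0,0.7,0]
    - [-0.3,0,0.8,0]
    - [-0.3,0,0.8,0]
    - [-0.3,0,0.8,0]
  claw: 130

```text
time: 9.25
tool_pos: [0.4401, -0.3927, 0.0295]
ee_rot: [3.142, -0.0, 0.033]
wrist_force: [-0.4, 0.5, 0.5]
width: 0.0459
finger_force: 0.0
```

Emit:
servo_tool:
  targets:
    - [0,0,0,0]
    - [0,0,0,0]
    - [0,0,0,0]
    - [0,0,0,0]
  claw: 255

```text
time: 9.75
tool_pos: [0.4401, -0.3928, 0.0295]
ee_rot: [3.141, -0.0, 0.033]
wrist_force: [0.8, -0.1, 0.8]
width: 0.0197
finger_force: 30.0
```

Emit:
servo_tool:
  targets:
    - [0,0,-6,0]
    - [0,0,-13,0]
    - [0,0,-13,0]
    - [0,0,-13,0]

```text
time: 10.25
tool_pos: [0.4401, -0.3928, 0.1599]
ee_rot: [3.141, -0.001, 0.033]
wrist_force: [0.6, 0.6, -1.0]
width: 0.0197
finger_force: 30.0
```

Run:
```python
from h import *
plan([(*C(.038,-.052),.16,CY)])
```

```text
[np.float64(19.11), np.float64(-31.74), np.float64(-0.01)] 4.5 dist cm 37.0
```

Emit:
servo_tool:
  targets:
    - [19.1,-31.7,0,4.5]
    - [19.1,-31.7,0,4.5]
    - [19.1,-31.7,0,4.5]
    - [19.1,-31.7,0,4.5]
    - [19.1,-31.7,0,4.5]
    - [19.1,-31.7,0,4.5]
    - [19.1,-31.7,0,4.5]
    - [19.1,-31.7,0,4.5]

```text
time: 11.25
tool_pos: [0.6191, -0.0695, 0.1567]
ee_rot: [3.141, 0.005, -0.045]
wrist_force: [-0.0, -0.7, -1.1]
width: 0.0193
finger_force: 30.0
```

Emit:
servo_tool:
  targets:
    - [0,0,5,0]
    - [0,0,10,0]
    - [0,0,12.5,0]
    - [0,0,12.8,0]
    - [0,0,12.8,0]
    - [0,0,12.8,0]

```text
time: 12.0
tool_pos: [0.6204, -0.0704, 0.0319]
ee_rot: [3.141, -0.001, -0.047]
wrist_force: [-0.5, 0.7, 0.6]
width: 0.0197
finger_force: 30.0
```

Run:
```python
from h import *
plan([(*C(.038,-.052),.032,CY)])
```

```text
[np.float64(0.01), np.float64(-0.12), np.float64(-0.01)] -0.0 dist cm 0.1
```

Emit:
servo_tool:
  targets:
    - [0,0,0,0]
    - [0,0,0,0]
    - [0,0,-6,0]
    - [0,0,-12.8,0]
    - [0,0,-12.8,0]
    - [0,0,-12.8,0]
  claw: 130

```text
time: 12.75
tool_pos: [0.6206, -0.0694, 0.16]
ee_rot: [3.141, -0.001, -0.045]
wrist_force: [0.3, -0.1, -0.8]
width: 0.0464
finger_force: 0.0
```

Emit:
servo_tool:
  targets:
    - [-17,24.4,0,-16.4]
    - [-17,24.4,0,-16.4]
    - [-17,24.4,0,-16.4]
    - [-17,24.4,0,-16.4]
    - [-17,24.4,0,-16.4]
    - [-17,24.4,0,-16.4]
    - [-17,24.4,0,-16.4]
    - [-17,24.4,0,-16.4]

```text
time: 13.75
tool_pos: [0.44, -0.3042, 0.1585]
ee_rot: [-3.14, 0.001, 0.243]
wrist_force: [-0.4, 0.0, 0.3]
width: 0.0461
finger_force: 0.0
```

Emit:
servo_tool:
  targets:
    - [0,0,6,0]
    - [0,0,10,0]
    - [0,0,10,0]
    - [0,0,10,0]
    - [0,0,10,0]

```text
time: 14.38
tool_pos: [0.4412, -0.3065, 0.0622]
ee_rot: [3.137, -0.003, 0.242]
wrist_force: [-0.5, -0.2, -0.5]
width: 0.046
finger_force: 0.0
```

Run:
```python
from h import *
print(pose())
plan([(.4394,-.306,.03,.24)])
```

```text
(array([ 0.44121497, -0.30654846,  0.06224574]), np.float64(0.2415741920311607))
[np.float64(-0.16), np.float64(-0.1), np.float64(3.22)] 0.1 dist cm 3.2
```

Emit:
servo_tool:
  targets:
    - [-0.1,0,2,0]
    - [-0.1,0,3.1,0]
    - [-0.1,0,3.1,0]
    - [-0.1,0,3.1,0]

```text
time: 14.88
tool_pos: [0.439, -0.3063, 0.0294]
ee_rot: [3.14, -0.001, 0.241]
wrist_force: [1.0, -0.2, -0.6]
width: 0.046
finger_force: 0.0
```

Emit:
servo_tool:
  targets:
    - [0,0,0,0]
    - [0,0,0,0]
    - [0,0,0,0]
    - [0,0,0,0]
  claw: 255

```text
time: 15.38
tool_pos: [0.4387, -0.3059, 0.0287]
ee_rot: [3.141, -0.0, 0.241]
wrist_force: [-1.0, 1.0, 1.6]
width: 0.0199
finger_force: 30.0
```

Emit:
servo_tool:
  targets:
    - [0,0,-6,0]
    - [0,0,-13,0]
    - [0,0,-13,0]
    - [0,0,-13,0]

```text
time: 15.88
tool_pos: [0.4386, -0.3058, 0.1585]
ee_rot: [3.141, -0.0, 0.241]
wrist_force: [-0.7, -0.2, -0.5]
width: 0.0196
finger_force: 30.0
```

Emit:
servo_tool:
  targets:
    - [24.7,-23.7,0,16.4]
    - [24.7,-23.7,0,16.4]
    - [24.7,-23.7,0,16.4]
    - [24.7,-23.7,0,16.4]
    - [24.7,-23.7,0,16.4]
    - [24.7,-23.7,0,16.4]
    - [24.7,-23.7,0,16.4]
    - [24.7,-23.7,0,16.4]

```text
time: 16.88
tool_pos: [0.6205, -0.0172, 0.1559]
ee_rot: [3.141, 0.005, -0.046]
wrist_force: [0.3, -0.5, -0.5]
width: 0.0194
finger_force: 30.0
```

Emit:
servo_tool:
  targets:
    - [0,0,5,0]
    - [0,0,9,0]
    - [0,0,9,0]
    - [0,0,9,0]
    - [0,0,9,0]

```text
time: 17.5
tool_pos: [0.6235, -0.0174, 0.0714]
ee_rot: [3.141, -0.005, -0.046]
wrist_force: [0.5, -1.3, -0.7]
width: 0.0198
finger_force: 30.0
```

Run:
```python
from h import *
print(pose())
plan([(*C(.038,0),.032,CY)])
```

```text
(array([ 0.62345842, -0.01740908,  0.07140141]), np.float64(-0.04599620760237655))
[np.float64(-0.05), np.float64(-0.01), np.float64(3.94)] 0.0 dist cm 3.9
```

Emit:
servo_tool:
  targets:
    - [0,0,3,0]
    - [0,0,3.7,0]
    - [0,0,3.7,0]
    - [0,0,3.7,0]
    - [0,0,3.7,0]

```text
time: 18.12
tool_pos: [0.6227, -0.0168, 0.0328]
ee_rot: [3.141, -0.002, -0.045]
wrist_force: [0.6, 0.5, 0.4]
width: 0.0198
finger_force: 30.0
```

Emit:
servo_tool:
  targets:
    - [0,0,0.2,0]
    - [0,0,0.2,0]

```text
time: 18.38
tool_pos: [0.6222, -0.0168, 0.0298]
ee_rot: [3.141, -0.001, -0.045]
wrist_force: [0.4, 0.7, -0.3]
width: 0.0196
finger_force: 30.0
```

Emit:
servo_tool:
  targets:
    - [0,0,0,0]
    - [0,0,0,0]
    - [0,0,-6,0]
    - [0,0,-12.8,0]
    - [0,0,-12.8,0]
    - [0,0,-12.8,0]
  claw: 130

```text
time: 19.12
tool_pos: [0.6219, -0.0167, 0.1578]
ee_rot: [3.141, -0.001, -0.045]
wrist_force: [0.0, 0.5, 0.1]
width: 0.0458
finger_force: 0.0
```

Emit:
servo_tool:
  targets:
    - [-8.4,37.4,0,-13.1]
    - [-8.4,37.4,0,-13.1]
    - [-8.4,37.4,0,-13.1]
    - [-8.4,37.4,0,-13.1]
    - [-8.4,37.4,0,-13.1]
    - [-8.4,37.4,0,-13.1]
    - [-8.4,37.4,0,-13.1]
    - [-8.4,37.4,0,-13.1]

```text
time: 20.12
tool_pos: [0.52, -0.3861, 0.1547]
ee_rot: [-3.137, 0.002, 0.182]
wrist_force: [0.2, 0.8, 0.6]
width: 0.0465
finger_force: 0.0
```

Emit:
servo_tool:
  targets:
    - [0,0,6,0]
    - [0,0,10,0]
    - [0,0,10,0]
    - [0,0,10,0]
    - [0,0,10,0]
    - [0,0,10,0]

```text
time: 20.88
tool_pos: [0.5221, -0.3872, 0.0599]
ee_rot: [3.138, -0.002, 0.184]
wrist_force: [0.7, -0.7, 0.2]
width: 0.0462
finger_force: 0.0
```

Run:
```python
from h import *
print(pose())
plan([(.5213,-.3875,.03,.183)])
```

```text
(array([ 0.52208315, -0.38721045,  0.05988283]), np.float64(0.18353465561594007))
[np.float64(-0.08), np.float64(0.01), np.float64(2.99)] 0.0 dist cm 3.0
```

Emit:
servo_tool:
  targets:
    - [0,0,2,0]
    - [0,0,2.8,0]
    - [0,0,2.8,0]
    - [0,0,2.8,0]
    - [0,0,2.8,0]

```text
time: 21.5
tool_pos: [0.5213, -0.3868, 0.03]
ee_rot: [3.141, -0.001, 0.183]
wrist_force: [0.1, 0.1, -0.9]
width: 0.046
finger_force: 0.0
```

Emit:
servo_tool:
  targets:
    - [0,0,0,0]
    - [0,0,0,0]
    - [0,0,0,0]
    - [0,0,0,0]
  claw: 255

```text
time: 22.0
tool_pos: [0.5211, -0.3867, 0.0297]
ee_rot: [3.141, -0.0, 0.183]
wrist_force: [-0.3, 0.4, 0.7]
width: 0.0195
finger_force: 30.0
```

Emit:
servo_tool:
  targets:
    - [0,0,-6,0]
    - [0,0,-13,0]
    - [0,0,-13,0]
    - [0,0,-13,0]

```text
time: 22.5
tool_pos: [0.5211, -0.3866, 0.1599]
ee_rot: [3.141, -0.001, 0.183]
wrist_force: [-0.3, 0.8, -0.9]
width: 0.0197
finger_force: 30.0
```

Emit:
servo_tool:
  targets:
    - [17.9,-39.6,0,13.1]
    - [17.9,-39.6,0,13.1]
    - [17.9,-39.6,0,13.1]
    - [17.9,-39.6,0,13.1]
    - [17.9,-39.6,0,13.1]
    - [17.9,-39.6,0,13.1]
    - [17.9,-39.6,0,13.1]
    - [17.9,-39.6,0,13.1]

```text
time: 23.5
tool_pos: [0.6235, 0.04, 0.1555]
ee_rot: [-3.141, 0.006, -0.039]
wrist_force: [-0.8, -0.1, -1.0]
width: 0.0195
finger_force: 30.0
```

Emit:
servo_tool:
  targets:
    - [0,0,5,0]
    - [0,0,9,0]
    - [0,0,9,0]
    - [0,0,9,0]
    - [0,0,9,0]

```text
time: 24.12
tool_pos: [0.6263, 0.0349, 0.072]
ee_rot: [3.141, -0.004, -0.046]
wrist_force: [0.5, 0.2, -0.1]
width: 0.0196
finger_force: 30.0
```

Run:
```python
from h import *
print(pose())
plan([(*C(.038,.052),.032,CY)])
```

```text
(array([0.62633009, 0.03494376, 0.07200655]), np.float64(-0.04583219803317573))
[np.float64(-0.1), np.float64(0.03), np.float64(4.0)] 0.0 dist cm 4.0
```

Release, then look at the case and the chisels from above.

Emit:
servo_tool:
  targets:
    - [0,0,3,0]
    - [0,0,3.8,0]
    - [0,0,3.8,0]
    - [0,0,3.8,0]
    - [0,0,3.8,0]

```text
time: 24.75
tool_pos: [0.6254, 0.0354, 0.0325]
ee_rot: [3.142, -0.002, -0.045]
wrist_force: [-0.3, 0.1, -1.1]
width: 0.0196
finger_force: 30.0
```

Emit:
servo_tool:
  targets:
    - [0,0,0.1,0]
    - [0,0,0.1,0]
    - [0,0,0.1,0]
    - [0,0,-6,0]
    - [0,0,-12.8,0]
    - [0,0,-12.8,0]
  claw: 130

```text
time: 25.5
tool_pos: [0.6283, 0.0354, 0.1672]
ee_rot: [-3.142, -0.013, -0.045]
wrist_force: [0.3, 0.5, -0.0]
width: 0.0461
finger_force: 0.0
```

Run:
```python
from h import *
print(pose())
plan([(.46,.20,.30,0)])
```

```text
(array([0.62826677, 0.03539825, 0.1671644 ]), np.float64(-0.04523212423573009))
[np.float64(-17.55), np.float64(-15.68), np.float64(-13.28)] -2.6 dist cm 27.0
```

Emit:
servo_tool:
  targets:
    - [-17.5,-15.7,-13.3,-2.6]
    - [-17.5,-15.7,-13.3,-2.6]
    - [-17.5,-15.7,-13.3,-2.6]
    - [-17.5,-15.7,-13.3,-2.6]
    - [-17.5,-15.7,-13.3,-2.6]
    - [-17.5,-15.7,-13.3,-2.6]
    - [-17.5,-15.7,-13.3,-2.6]
    - [-17.5,-15.7,-13.3,-2.6]
  claw: 0

```text
time: 26.5
tool_pos: [0.4576, 0.1991, 0.2904]
ee_rot: [3.14, 0.003, -0.002]
wrist_force: [-0.1, -0.7, -0.1]
width: 0.094
finger_force: 0.0
```

Run:
```python
from h import *
print(pose())
m=camera_model("wrist");im=snapshot("wrist");cv2.imwrite("pics/ch.png",im);np.save("ch.npy",m["camera_from_world"])
h=cv2.cvtColor(im,cv2.COLOR_BGR2HSV)
mask=((h[...,1]<170)&(h[...,2]>170)&(h[...,0]>12)&(h[...,0]<32)).astype(np.uint8)*255
mask[330:]=0
for c in cv2.findContours(mask,cv2.RETR_EXTERNAL,cv2.CHAIN_APPROX_NONE)[0]:
    if cv2.contourArea(c)>300: print(cv2.contourArea(c),cv2.boundingRect(c),rect(c,m,.024))
```

```text
(array([0.45761937, 0.1991004 , 0.29043558]), np.float64(-0.00197157327808406))
996.0 (239, 289, 70, 32) (array([0.31593713, 0.26718295], dtype=float32), [np.float32(102.008194), np.float32(24.338501)], np.float32(-1.273311))
1231.0 (234, 187, 26, 64) (array([0.4382978, 0.2970325], dtype=float32), [np.float32(85.29684), np.float32(30.288559)], np.float32(-0.1218884))
850.5 (0, 173, 20, 62) (array([0.4561041, 0.6014838], dtype=float32), [np.float32(82.77391), np.float32(24.052574)], np.float32(-0.24711573))
10193.5 (72, 132, 163, 83) (array([0.4964511 , 0.40895325], dtype=float32), [np.float32(191.57846), np.float32(85.49791)], np.float32(-1.473034))
1611.5 (264, 33, 26, 77) (array([0.61388785, 0.25176466], dtype=float32), [np.float32(81.77541), np.float32(28.264599)], np.float32(-0.07865536))
35352.5 (415, 4, 225, 223) (array([ 0.55317056, -0.03877498], dtype=float32), [np.float32(248.3791), np.float32(244.72311)], np.float32(-0.048205376))
```

View pics/ch.png

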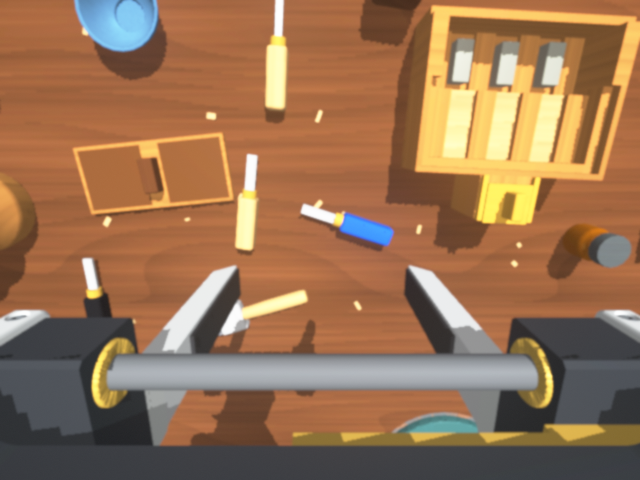

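All three stones sit in their wells and the keeper is fully back. Two pale chisels lie at (276,75) and (247,220), blades toward +x. The strop is at (153,173).

Run:
```python
from h import *
plan([(.6154,.2533,.15,-.075),(.6154,.2533,.06,-.075)])
```

```text
[np.float64(15.77), np.float64(-5.44), np.float64(14.08)] 4.2 dist cm 21.8
[np.float64(0.0), np.float64(-0.0), np.float64(9.0)] -0.0 dist cm 9.0
```

Emit:
servo_tool:
  targets:
    - [15.8,-5.4,14,4.2]
    - [15.8,-5.4,14,4.2]
    - [15.8,-5.4,14,4.2]
    - [15.8,-5.4,14,4.2]
    - [15.8,-5.4,21,4.2]
    - [15.8,-5.4,23,4.2]
    - [15.8,-5.4,23,4.2]
    - [15.8,-5.4,23,4.2]
  claw: 92

```text
time: 27.55
tool_pos: [0.6163, 0.2541, 0.0639]
ee_rot: [-3.141, -0.002, -0.074]
wrist_force: [0.2, -0.4, 1.1]
width: 0.0601
finger_force: 0.0
```

Run:
```python
from h import *
p=pose();print(p);plan([(.6154,.2533,.025,-.075)])
cv2.imwrite("pics/a.png",snapshot("wrist"))
```

```text
(array([0.61631012, 0.25405021, 0.06385473]), np.float64(-0.07394723845167417))
[np.float64(-0.09), np.float64(0.08), np.float64(3.89)] 0.1 dist cm 3.9
```

View pics/a.png

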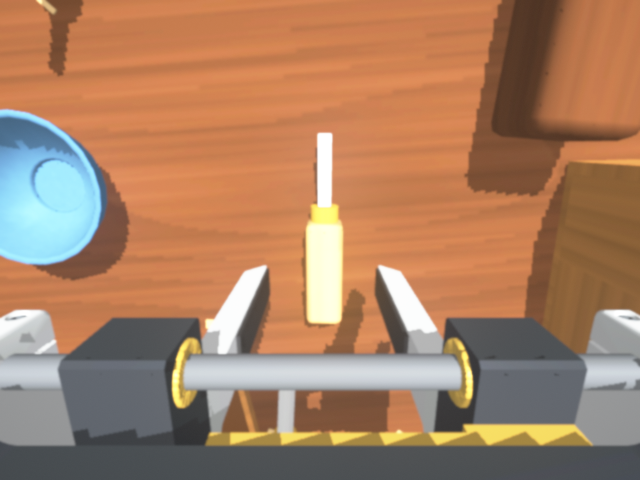

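The handle sits centred between the fingers at (324,270). I'll grasp it.

Emit:
servo_tool:
  targets:
    - [0,0,2,0]
    - [0,0,3.7,0]
    - [0,0,3.7,0]
    - [0,0,3.7,0]
    - [0,0,3.7,0]

```text
time: 28.22
tool_pos: [0.6156, 0.2544, 0.0262]
ee_rot: [-3.141, -0.001, -0.073]
wrist_force: [-0.4, 0.6, -0.5]
width: 0.0603
finger_force: 0.0
```

Emit:
servo_tool:
  targets:
    - [0,0,0,0]
    - [0,0,0,0]
    - [0,0,0,0]
    - [0,0,0,0]
  claw: 255

```text
time: 28.72
tool_pos: [0.6151, 0.2541, 0.0255]
ee_rot: [3.141, -0.0, -0.073]
wrist_force: [0.5, -0.2, 0.7]
width: 0.0237
finger_force: 28.3
```

Emit:
servo_tool:
  targets:
    - [0,0,-6,0]
    - [0,0,-13.5,0]
    - [0,0,-13.5,0]
    - [0,0,-13.5,0]
    - [0,0,-13.5,0]

```text
time: 29.35
tool_pos: [0.6137, 0.2538, 0.157]
ee_rot: [3.139, 0.005, -0.073]
wrist_force: [0.8, 0.6, -0.7]
width: 0.0237
finger_force: 30.0
```

Run:
```python
from h import *
p=pose();print(p);plan([(*C(-.029,0),.16,CY)])
m=camera_model("wrist");m["camera_from_world"]=np.load("ch.npy")
```

```text
(array([0.61369869, 0.25380075, 0.156961  ]), np.float64(-0.0732458624179182))
[np.float64(-3.79), np.float64(27.15), np.float64(-0.3)] -1.6 dist cm 27.4
```

Emit:
servo_tool:
  targets:
    - [-3.8,27.1,0,-1.6]
    - [-3.8,27.1,0,-1.6]
    - [-3.8,27.1,0,-1.6]
    - [-3.8,27.1,0,-1.6]
    - [-3.8,27.1,0,-1.6]
    - [-3.8,27.1,0,-1.6]
    - [-3.8,27.1,0,-1.6]
    - [-3.8,27.1,0,-1.6]

```text
time: 30.35
tool_pos: [0.5574, -0.0118, 0.1597]
ee_rot: [-3.141, 0.001, -0.043]
wrist_force: [-0.4, -0.0, -1.3]
width: 0.0238
finger_force: 30.0
```

Emit:
servo_tool:
  targets:
    - [0,0,4,0]
    - [0,0,7,0]
    - [0,0,7,0]
    - [0,0,7,0]
    - [0,0,7,0]

```text
time: 30.98
tool_pos: [0.5583, -0.013, 0.0922]
ee_rot: [3.141, -0.002, -0.045]
wrist_force: [-0.6, 0.8, -0.3]
width: 0.0236
finger_force: 30.0
```

Run:
```python
from h import *
p=pose();print(p,get_obs()["width"]);plan([(*C(-.029,0),.060,CY)])
cv2.imwrite("pics/a2.png",snapshot("wrist"))
```

```text
(array([ 0.55827446, -0.01304105,  0.09222279]), np.float64(-0.04476645137403623)) 0.02363612649256778
[np.float64(-0.22), np.float64(0.12), np.float64(3.22)] 0.1 dist cm 3.2
```

View pics/a2.png

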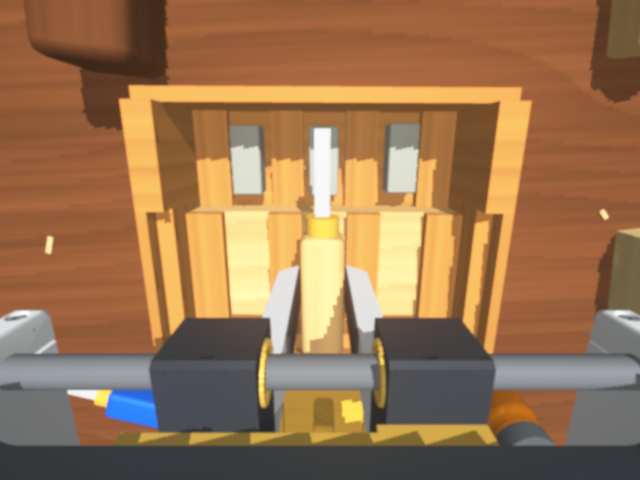

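The chisel is held over the middle slot with its blade at (322,170) above the middle stone. I'll lower it.

Emit:
servo_tool:
  targets:
    - [-0.2,0.1,2,0]
    - [-0.2,0.1,3,0]
    - [-0.2,0.1,3,0]
    - [-0.2,0.1,3,0]
    - [-0.2,0.1,3,0]

```text
time: 31.65
tool_pos: [0.5558, -0.0143, 0.061]
ee_rot: [3.141, -0.001, -0.045]
wrist_force: [2.3, -1.0, -1.9]
width: 0.0236
finger_force: 30.0
```

Emit:
servo_tool:
  targets:
    - [0,0,0.2,0]
    - [0,0,0.2,0]
    - [0,0,0.2,0]

```text
time: 32.02
tool_pos: [0.5558, -0.0142, 0.0594]
ee_rot: [3.141, -0.001, -0.045]
wrist_force: [0.5, 0.7, 4.1]
width: 0.0238
finger_force: 30.0
```

Emit:
servo_tool:
  targets:
    - [0,0,0,0]
    - [0,0,0,0]
    - [0,0,-6,0]
    - [0,0,-11,0]
    - [0,0,-11,0]
    - [0,0,-11,0]
  claw: 163

```text
time: 32.78
tool_pos: [0.5546, -0.0141, 0.1673]
ee_rot: [-3.142, 0.002, -0.045]
wrist_force: [-0.2, 0.9, 0.1]
width: 0.034
finger_force: 0.0
```

Run:
```python
from h import *
print(pose());plan([(.4357,.299,.17,-.10),(.4357,.299,.06,-.10)])
```

```text
(array([ 0.55461535, -0.01409144,  0.16727778]), np.float64(-0.04528656452357627))
[np.float64(-13.3), np.float64(-30.74), np.float64(-0.27)] 3.1 dist cm 33.5
[np.float64(0.0), np.float64(-0.0), np.float64(11.0)] -0.0 dist cm 11.0
```

Emit:
servo_tool:
  targets:
    - [-13.3,-30.7,0,3.1]
    - [-13.3,-30.7,0,3.1]
    - [-13.3,-30.7,0,3.1]
    - [-13.3,-30.7,0,3.1]
    - [-13.3,-30.7,0,3.1]
    - [-13.3,-30.7,3,3.1]
    - [-13.3,-30.7,6,3.1]
    - [-13.3,-30.7,6,3.1]
  claw: 92

```text
time: 33.78
tool_pos: [0.4328, 0.2971, 0.103]
ee_rot: [3.135, 0.01, -0.099]
wrist_force: [-1.3, 0.4, 0.2]
width: 0.0599
finger_force: 0.0
```

Run:
```python
from h import *
print(pose());m=camera_model("wrist");im=snapshot("wrist");cv2.imwrite("pics/b.png",im);np.save("b.npy",m["camera_from_world"])
plan([(.4357,.299,.06,-.10)])
```

```text
(array([0.43276895, 0.29708289, 0.1029646 ]), np.float64(-0.09854885001462588))
[np.float64(0.11), np.float64(-0.16), np.float64(4.55)] 0.0 dist cm 4.5
```

View pics/b.png

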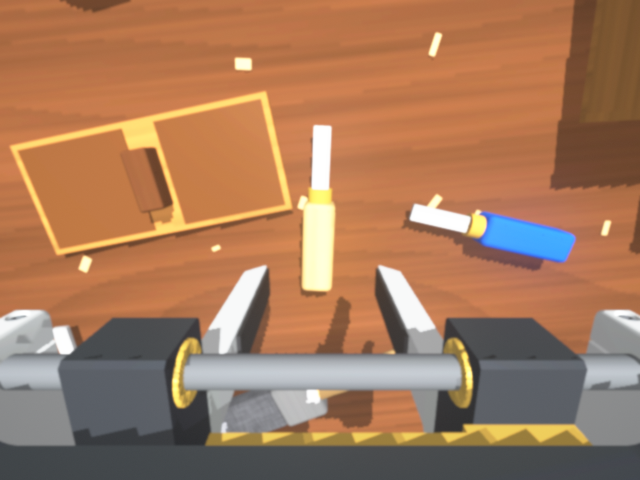

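Chisel B is aligned between the fingers at (318,240). The strop corner at (290,210) is close, so I'll grip slightly further back on the handle.

Emit:
servo_tool:
  targets:
    - [-0.9,-0.1,0,1]
    - [-0.9,-0.1,2,1]
    - [-0.9,-0.1,5,1]
    - [-0.9,-0.1,7,1]
    - [-0.9,-0.1,7,1]
    - [-0.9,-0.1,7,1]
  claw: 130

```text
time: 34.58
tool_pos: [0.4285, 0.3009, 0.0403]
ee_rot: [-3.14, -0.002, -0.117]
wrist_force: [0.1, -0.4, 0.2]
width: 0.046
finger_force: 0.0
```

Run:
```python
from h import *
print(pose());plan([(.426,.2995,.025,-.115)])
```

```text
(array([0.42854212, 0.30087611, 0.04025955]), np.float64(-0.11743459359751074))
[np.float64(-0.24), np.float64(0.17), np.float64(1.53)] -0.1 dist cm 1.6
```

Emit:
servo_tool:
  targets:
    - [-0.2,0.1,1.4,0]
    - [-0.2,0.1,1.5,0]
    - [-0.2,0.1,1.5,0]
    - [-0.2,0.1,1.5,0]

```text
time: 35.08
tool_pos: [0.4256, 0.2998, 0.0237]
ee_rot: [-3.141, -0.0, -0.117]
wrist_force: [0.1, -0.0, -0.3]
width: 0.0462
finger_force: 0.0
```

Emit:
servo_tool:
  targets:
    - [0,0,0,0]
    - [0,0,0,0]
    - [0,0,0,0]
    - [0,0,0,0]
  claw: 255

```text
time: 35.58
tool_pos: [0.4255, 0.2997, 0.0236]
ee_rot: [-3.141, -0.0, -0.117]
wrist_force: [0.4, -0.4, 0.7]
width: 0.0237
finger_force: 30.0
```

Emit:
servo_tool:
  targets:
    - [0,0,-6,0]
    - [0,0,-13.5,0]
    - [0,0,-13.5,0]
    - [0,0,-13.5,0]
    - [0,0,-13.5,0]

```text
time: 36.2
tool_pos: [0.4241, 0.2989, 0.1557]
ee_rot: [3.139, 0.004, -0.117]
wrist_force: [0.5, -0.3, -1.0]
width: 0.0242
finger_force: 30.0
```

Run:
```python
from h import *
p=pose();print(p);plan([(*C(-.038,.052),.16,CY)])
```

```text
(array([0.42414009, 0.29894764, 0.15571455]), np.float64(-0.11692600162800626))
[np.float64(15.49), np.float64(24.44), np.float64(-0.43)] -4.1 dist cm 28.9
```

Emit:
servo_tool:
  targets:
    - [15.4,24.4,-0.2,-4.1]
    - [15.4,24.4,-0.2,-4.1]
    - [15.4,24.4,-0.2,-4.1]
    - [15.4,24.4,-0.2,-4.1]
    - [15.4,24.4,-0.2,-4.1]
    - [15.4,24.4,-0.2,-4.1]
    - [15.4,24.4,-0.2,-4.1]
    - [15.4,24.4,-0.2,-4.1]

```text
time: 37.2
tool_pos: [0.5491, 0.0406, 0.1596]
ee_rot: [-3.141, 0.002, -0.044]
wrist_force: [0.5, 0.3, -0.9]
width: 0.0235
finger_force: 30.0
```

Emit:
servo_tool:
  targets:
    - [0,0,3,0]
    - [0,0,6,0]
    - [0,0,6,0]
    - [0,0,6,0]
    - [0,0,6,0]

```text
time: 37.83
tool_pos: [0.551, 0.0397, 0.1024]
ee_rot: [-3.142, -0.003, -0.045]
wrist_force: [-0.7, -1.5, -0.2]
width: 0.0237
finger_force: 30.0
```

Run:
```python
from h import *
p=pose();print(p,get_obs()["width"]);plan([(*C(-.038,.052),.0595,CY)])
m=camera_model("wrist")
cv2.imwrite("pics/b2.png",snapshot("wrist"))
```

```text
(array([0.55100919, 0.03968895, 0.10241544]), np.float64(-0.044796057537295875)) 0.02372454638268302
[np.float64(-0.15), np.float64(0.16), np.float64(4.29)] 0.1 dist cm 4.3
```

View pics/b2.png

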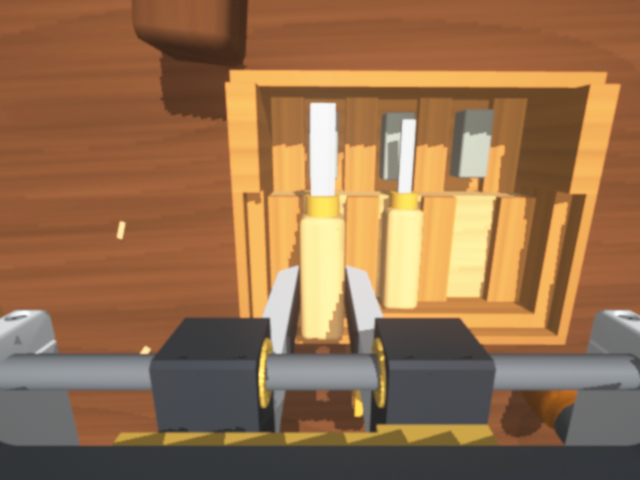

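Run:
```python
from h import *
m=camera_model("wrist");u=np.array([np.cos(CY),np.sin(CY)]);v=np.array([-u[1],u[0]])
for p,z in [((323,213),.1028),((404,207),.058),((402,307),.058)]:
    w=ray(m,p,z)-O;print(w@u,w@v)
w=pose()[0][:2]-O;print(w@u,w@v)
```

```text
0.006058903131748986 0.052787184250971314
0.0011225888809152237 0.0018754324134248061
-0.06762000627030432 -0.0011332337728498128
-0.03656205026603476 0.05343709721820461
```

Emit:
servo_tool:
  targets:
    - [-0.3,0.15,2,0]
    - [-0.3,0.15,4,0]
    - [-0.3,0.15,4,0]
    - [-0.3,0.15,4,0]
    - [-0.3,0.15,4,0]

```text
time: 38.5
tool_pos: [0.5475, 0.038, 0.0617]
ee_rot: [3.142, -0.002, -0.045]
wrist_force: [-0.8, 0.3, 0.2]
width: 0.0238
finger_force: 30.0
```

Emit:
servo_tool:
  targets:
    - [0,0,0.1,0]
    - [0,0,0.1,0]
    - [0,0,0.1,0]

```text
time: 38.88
tool_pos: [0.5468, 0.038, 0.0595]
ee_rot: [3.142, 0.0, -0.045]
wrist_force: [0.3, -0.1, -0.2]
width: 0.0237
finger_force: 30.0
```

Emit:
servo_tool:
  targets:
    - [0,0,0.15,0]
    - [0,0,0.15,0]

```text
time: 39.12
tool_pos: [0.5468, 0.038, 0.0578]
ee_rot: [3.142, 0.0, -0.045]
wrist_force: [-0.3, 0.3, -0.5]
width: 0.0239
finger_force: 30.0
```

Emit:
servo_tool:
  targets:
    - [0,0,0,0]
    - [0,0,0,0]
    - [0,0,-6,0]
    - [0,0,-11,0]
    - [0,0,-11,0]
    - [0,0,-11,0]
  claw: 163

```text
time: 39.88
tool_pos: [0.5465, 0.038, 0.1674]
ee_rot: [3.141, 0.001, -0.045]
wrist_force: [0.4, 0.8, -0.3]
width: 0.0342
finger_force: 0.0
```

Run:
```python
from h import *
print(pose());plan([(.40,.39,.22,0)])
```

```text
(array([0.54651999, 0.03802427, 0.16743149]), np.float64(-0.04533693959952467))
[np.float64(-16.23), np.float64(-34.5), np.float64(-5.26)] -2.6 dist cm 38.5
```

Emit:
servo_tool:
  targets:
    - [-16.2,-34.5,-5.3,-2.6]
    - [-16.2,-34.5,-5.3,-2.6]
    - [-16.2,-34.5,-5.3,-2.6]
    - [-16.2,-34.5,-5.3,-2.6]
    - [-16.2,-34.5,-5.3,-2.6]
    - [-16.2,-34.5,-5.3,-2.6]
    - [-16.2,-34.5,-5.3,-2.6]
    - [-16.2,-34.5,-5.3,-2.6]
  claw: 110

```text
time: 40.88
tool_pos: [0.4, 0.3897, 0.2188]
ee_rot: [3.139, 0.003, 0.001]
wrist_force: [0.4, -0.3, -1.2]
width: 0.0534
finger_force: 0.0
```

Emit:
servo_tool:
  targets:
    - [0,0,0,0]
    - [0,0,0,0]
    - [0,0,0,0]

```text
time: 41.25
tool_pos: [0.4013, 0.389, 0.2209]
ee_rot: [3.141, -0.0, -0.002]
wrist_force: [0.2, -0.2, 0.2]
width: 0.0535
finger_force: 0.0
```

Run:
```python
from h import *
print(pose());m=camera_model("wrist");im=snapshot("wrist");cv2.imwrite("pics/s.png",im);np.save("s.npy",m["camera_from_world"])
h=cv2.cvtColor(im,cv2.COLOR_BGR2HSV)
mask=((h[...,1]<190)&(h[...,2]>150)&(h[...,0]>10)&(h[...,0]<32)).astype(np.uint8)*255
mask[330:]=0
for c in cv2.findContours(mask,cv2.RETR_EXTERNAL,cv2.CHAIN_APPROX_NONE)[0]:
    if cv2.contourArea(c)>600: print(cv2.contourArea(c),cv2.boundingRect(c),rect(c,m,.009))
```

```text
(array([0.40125042, 0.38904252, 0.22088108]), np.float64(-0.0017454324133916455))
166321.0 (0, 0, 640, 330) (array([0.43309313, 0.38216406], dtype=float32), [np.float32(767.28613), np.float32(358.10947)], np.float32(1.5690967))
```

View pics/s.png

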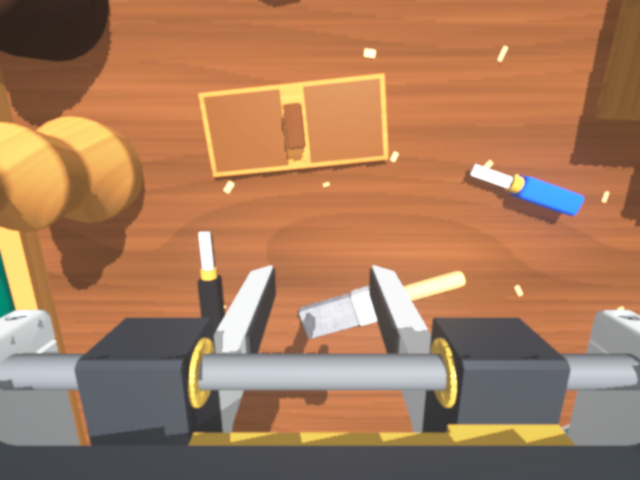

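The strop has corners (199,94), (383,74), (388,160) and (215,177), with its batten at (293,126).

Run:
```python
from h import *
m=camera_model("wrist");m["camera_from_world"]=np.load("s.npy");im=cv2.imread("pics/s.png")
h=cv2.cvtColor(im,cv2.COLOR_BGR2HSV)
mask=((h[...,1]<170)&(h[...,2]>170)&(h[...,0]>12)&(h[...,0]<32)).astype(np.uint8)*255
mask[230:]=0
for c in cv2.findContours(mask,cv2.RETR_EXTERNAL,cv2.CHAIN_APPROX_NONE)[0]:
    if cv2.contourArea(c)>2000 or cv2.boundingRect(c)[2]>100: print(cv2.boundingRect(c),rect(c,m,.009))
q=np.array([ray(m,p,.009) for p in [(199,94),(383,74),(388,160),(215,177)]]);print(q.round(4),q.mean(0));d=q[0]-q[1]
print(np.arctan2(d[1],d[0])-np.pi/2,[np.linalg.norm(q[i]-q[i-1]).round(3) for i in range(4)])
```

```text
(0, 101, 140, 126) (array([0.443854  , 0.66752493], dtype=float32), [np.float32(149.25072), np.float32(131.74586)], np.float32(1.3729402))
(197, 72, 203, 106) (array([0.49398953, 0.4117238 ], dtype=float32), [np.float32(206.94653), np.float32(91.440155)], np.float32(-1.47582))
[[0.5272 0.5162]
 [0.546  0.3261]
 [0.46   0.3168]
 [0.442  0.5068]] [0.49379783 0.41649316]
0.09827514728932285 [np.float64(0.086), np.float64(0.191), np.float64(0.087), np.float64(0.191)]
```

Run:
```python
from h import *
plan([(.4938,.4165,.07,.097),(.4938,.4165,.026,.097)])
m=camera_model("wrist");print(proj(m,(.4938,.4165,.029)))
```

```text
[np.float64(9.26), np.float64(-2.74), np.float64(15.1)] -5.6 dist cm 17.9
[np.float64(0.0), np.float64(0.0), np.float64(4.4)] -0.0 dist cm 4.4
[294.58895655 126.59293789]
```

Emit:
servo_tool:
  targets:
    - [9.3,-2.7,10,-5.6]
    - [9.3,-2.7,10,-5.6]
    - [9.3,-2.7,10,-5.6]
    - [9.3,-2.7,15,-5.6]
    - [9.3,-2.7,15,-5.6]
    - [9.3,-2.7,15,-5.6]
    - [9.3,-2.7,15,-5.6]

```text
time: 42.18
tool_pos: [0.4949, 0.4181, 0.0746]
ee_rot: [-3.139, -0.005, 0.098]
wrist_force: [-0.0, 0.5, 1.5]
width: 0.0537
finger_force: 0.0
```

Run:
```python
from h import *
print(pose());plan([(.4938,.4165,.026,.097)])
```

```text
(array([0.49488137, 0.41813   , 0.07461959]), np.float64(0.09804353257264364))
[np.float64(-0.12), np.float64(0.15), np.float64(4.86)] 0.1 dist cm 4.9
```

Emit:
servo_tool:
  targets:
    - [0,0.1,2,0]
    - [0,0.1,4.3,0]
    - [0,0.1,4.3,0]
    - [0,0.1,4.3,0]
    - [0,0.1,4.3,0]

```text
time: 42.8
tool_pos: [0.4943, 0.4164, 0.029]
ee_rot: [-3.141, -0.002, 0.098]
wrist_force: [-0.4, -0.3, -0.5]
width: 0.0535
finger_force: 0.0
```

Emit:
servo_tool:
  targets:
    - [0,0,0,0]
    - [0,0,0,0]
    - [0,0,0,0]
    - [0,0,0,0]
  claw: 255

```text
time: 43.3
tool_pos: [0.4937, 0.4162, 0.028]
ee_rot: [-3.141, -0.0, 0.098]
wrist_force: [0.2, -0.1, 0.3]
width: 0.0179
finger_force: 30.0
```

Emit:
servo_tool:
  targets:
    - [0,0,-4,0]
    - [0,0,-8,0]
    - [0,0,-12,0]
    - [0,0,-16,0]
    - [0,0,-16,0]
    - [0,0,-16,0]
    - [0,0,-16,0]

```text
time: 44.18
tool_pos: [0.4926, 0.4152, 0.1844]
ee_rot: [3.139, 0.005, 0.098]
wrist_force: [-0.7, 0.5, -1.9]
width: 0.0175
finger_force: 30.0
```

Run:
```python
from h import *
print(pose());plan([(*C(-.0345,0),.18,CY)])
```

```text
(array([0.49261798, 0.41522673, 0.18436717]), np.float64(0.09780099689828958))
[np.float64(1.57), np.float64(43.27), np.float64(0.44)] 8.2 dist cm 43.3
```

Emit:
servo_tool:
  targets:
    - [0.4,10.8,0,2]
    - [0.8,16,0,4]
    - [1.2,21,0,6]
    - [1.5,26,0,8.2]
    - [1.5,31,0,8.2]
    - [1.5,36,0,8.2]
    - [1.5,41,0,8.2]
    - [1.5,43.2,0,8.2]

```text
time: 45.18
tool_pos: [0.5499, -0.0151, 0.1857]
ee_rot: [3.141, 0.004, -0.048]
wrist_force: [-0.5, 0.2, -1.9]
width: 0.0176
finger_force: 30.0
```

Emit:
servo_tool:
  targets:
    - [0,0,1,0]
    - [0,0,4,0]
    - [0,0,6,0]
    - [0,0,6,0]
    - [0,0,6,0]
    - [0,0,6,0]

```text
time: 45.92
tool_pos: [0.5516, -0.0121, 0.1292]
ee_rot: [3.141, -0.002, -0.045]
wrist_force: [-0.4, 0.0, -1.7]
width: 0.0178
finger_force: 30.0
```

Run:
```python
from h import *
print(pose(),get_obs()["width"]);plan([(*C(-.0345,0),.089,CY)])
m=camera_model("wrist");im=snapshot("wrist");cv2.imwrite("pics/p.png",im);np.save("p.npy",m["camera_from_world"])
```

```text
(array([ 0.55157468, -0.01207719,  0.12916522]), np.float64(-0.044662248828713835)) 0.017786765222211433
[np.float64(-0.1), np.float64(0.19), np.float64(4.02)] 0.1 dist cm 4.0
```

View pics/p.png

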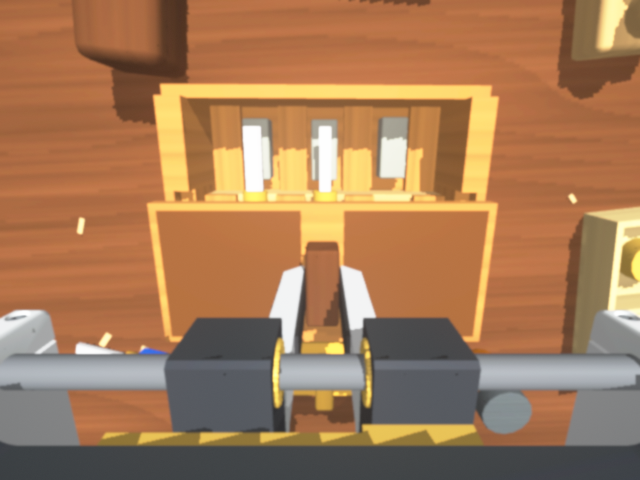

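The board is held level over the recess, its front corners at (149,204) and (496,203). The chisels lie seated at (256,160) and (325,160).

Run:
```python
from h import *
m=camera_model("wrist");m["camera_from_world"]=np.load("p.npy")
u=np.array([np.cos(CY),np.sin(CY)]);v=np.array([-u[1],u[0]])
rel=lambda p:np.array([(p-O)@u,(p-O)@v]).round(4)
for q,z in [((149,203.5),.11),((496,202.5),.11),((166,340),.11),((481,340),.11),((155,97),.072),((497,97),.072),((160,86),.061),((491,86),.061)]: print(q,rel(ray(m,q,z)))
print(rel(np.array([.5516,-.0121])))
```

```text
(149, 203.5) [0.0103 0.0969]
(496, 202.5) [ 0.0112 -0.0939]
(166, 340) [-0.0744  0.0975]
(481, 340) [-0.0741 -0.0961]
(155, 97) [0.0699 0.1043]
(497, 97) [ 0.0702 -0.1055]
(160, 86) [0.0778 0.1053]
(491, 86) [ 0.0781 -0.1061]
[-0.0335  0.0019]
```

Emit:
servo_tool:
  targets:
    - [-0.25,0.15,1,0]
    - [-0.25,0.15,2,0]
    - [-0.25,0.15,2,0]
    - [-0.25,0.15,2,0]
    - [-0.25,0.15,2,0]

```text
time: 46.6
tool_pos: [0.5486, -0.0139, 0.1083]
ee_rot: [3.141, -0.001, -0.045]
wrist_force: [0.3, 0.3, -1.6]
width: 0.018
finger_force: 30.0
```

Run:
```python
from h import *
print(pose());plan([(*C(-.0362,-.0003),.089,CY)])
```

```text
(array([ 0.54859078, -0.01388896,  0.10834082]), np.float64(-0.045322016322697056))
[np.float64(0.02), np.float64(0.02), np.float64(1.93)] 0.0 dist cm 1.9
```

Emit:
servo_tool:
  targets:
    - [0,0,0.6,0]
    - [0,0,1.2,0]
    - [0,0,1.6,0]
    - [0,0,1.9,0]
    - [0,0,1.9,0]
    - [0,0,1.9,0]

```text
time: 47.35
tool_pos: [0.5484, -0.0139, 0.0889]
ee_rot: [3.141, -0.0, -0.045]
wrist_force: [-0.2, -0.2, -1.0]
width: 0.0179
finger_force: 30.0
```

Emit:
servo_tool:
  targets:
    - [0,0,0.1,0]
    - [0,0,0.1,0]

```text
time: 47.6
tool_pos: [0.5484, -0.0139, 0.0889]
ee_rot: [3.141, -0.001, -0.045]
wrist_force: [-2.1, 0.1, 4.4]
width: 0.0178
finger_force: 30.0
```

Emit:
servo_tool:
  targets:
    - [0,0,0,0]
    - [0,0,0,0]
    - [0,0,-3,0]
    - [0,0,-8,0]
    - [-9,0,-15,0]
    - [-9,0,-18,0]
    - [-9,0,-18,0]
    - [-9,0,-18,0]
  claw: 110

```text
time: 48.6
tool_pos: [0.4587, -0.0098, 0.2684]
ee_rot: [3.141, -0.002, -0.045]
wrist_force: [0.5, 0.5, -0.5]
width: 0.0535
finger_force: 0.0
```

Run:
```python
from h import *
print(pose())
m=camera_model("wrist");im=snapshot("wrist");cv2.imwrite("pics/q.png",im);np.save("q.npy",m["camera_from_world"])
```

```text
(array([ 0.45874431, -0.00980494,  0.26838775]), np.float64(-0.045379092002125976))
```

View pics/q.png

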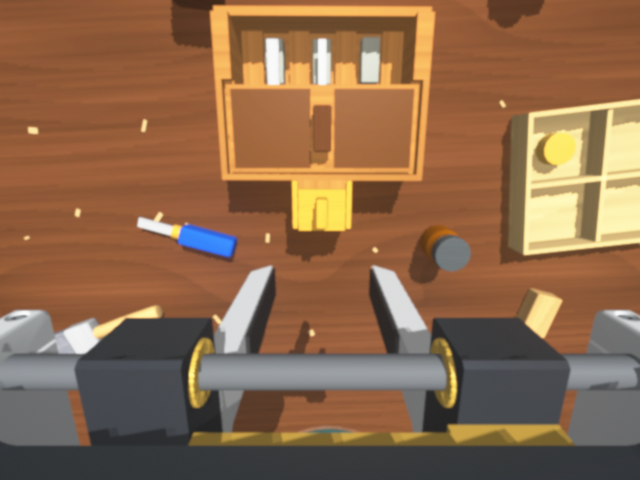

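The strop is seated flat, with even gaps all round. The keeper fin is at (321,213), fully back. I'll push it home now.

Run:
```python
from h import *
plan([(.467,-.0105,.13,CY),(.467,-.0105,.1,CY)])
```

```text
[np.float64(0.85), np.float64(0.04), np.float64(13.67)] 0.0 dist cm 13.7
[np.float64(0.0), np.float64(-0.0), np.float64(3.0)] -0.0 dist cm 3.0
```

Emit:
servo_tool:
  targets:
    - [0.8,0,6,0]
    - [0.8,0,12,0]
    - [0.8,0,14,0]
    - [0.8,0,16.5,0]
    - [0.8,0,16.6,0]
    - [0.8,0,16.6,0]
    - [0.8,0,16.6,0]

```text
time: 49.52
tool_pos: [0.4672, -0.0102, 0.1029]
ee_rot: [3.141, -0.002, -0.045]
wrist_force: [-0.0, -0.5, 0.7]
width: 0.0538
finger_force: 0.0
```

Emit:
servo_tool:
  targets:
    - [0,0,0,0]
    - [0,0,0,0]
    - [0,0,0,0]
    - [0,0,0,0]
    - [0,0,0,0]
  claw: 255

```text
time: 50.15
tool_pos: [0.4664, -0.0097, 0.102]
ee_rot: [-3.141, -0.0, -0.045]
wrist_force: [0.3, 1.3, 0.5]
width: 0.0117
finger_force: 30.0
```

Emit:
servo_tool:
  targets:
    - [0.6,0,0,0]
    - [1.2,0,0,0]
    - [1.8,0,0,0]
    - [2.4,0,0,0]
    - [2.8,0,0,0]
    - [2.8,0,0,0]
    - [2.8,0,0,0]

```text
time: 51.02
tool_pos: [0.4952, -0.0111, 0.102]
ee_rot: [-3.141, -0.002, -0.045]
wrist_force: [1.2, 4.6, -0.3]
width: 0.0116
finger_force: 30.0
```

Emit:
servo_tool:
  targets:
    - [0.2,0,0,0]
    - [0.4,0,0,0]
    - [0.4,0,0,0]

```text
time: 51.4
tool_pos: [0.4965, -0.0112, 0.102]
ee_rot: [-3.141, 0.005, -0.045]
wrist_force: [-6.2, 4.5, 4.6]
width: 0.0118
finger_force: 30.0
```

Emit:
servo_tool:
  targets:
    - [-0.2,0,0,0]
    - [-0.2,0,0,0]

```text
time: 51.65
tool_pos: [0.4964, -0.0112, 0.102]
ee_rot: [-3.141, -0.0, -0.045]
wrist_force: [-0.4, 5.3, 2.2]
width: 0.0115
finger_force: 30.0
```

Emit:
servo_tool:
  targets:
    - [0,0,0,0]
    - [0,0,0,0]
    - [0,0,-4,0]
    - [0,0,-8,0]
    - [-5,0,-14,0]
    - [-5,0,-16,0]
    - [-5,0,-16,0]
    - [-5,0,-16,0]
  claw: 110

```text
time: 52.65
tool_pos: [0.4462, -0.0096, 0.2605]
ee_rot: [3.141, 0.002, -0.046]
wrist_force: [-0.5, -1.0, -0.4]
width: 0.0537
finger_force: 0.0
```

Run:
```python
from h import *
print(pose())
m=camera_model("wrist");im=snapshot("wrist")
np.save("f.npy",m["camera_from_world"]);cv2.imwrite("pics/f.png",cv2.resize(im[0:270,180:480],None,fx=2,fy=2,interpolation=cv2.INTER_CUBIC))
```

```text
(array([ 0.44624225, -0.00957635,  0.26050266]), np.float64(-0.045802048705716025))
```

View pics/f.png

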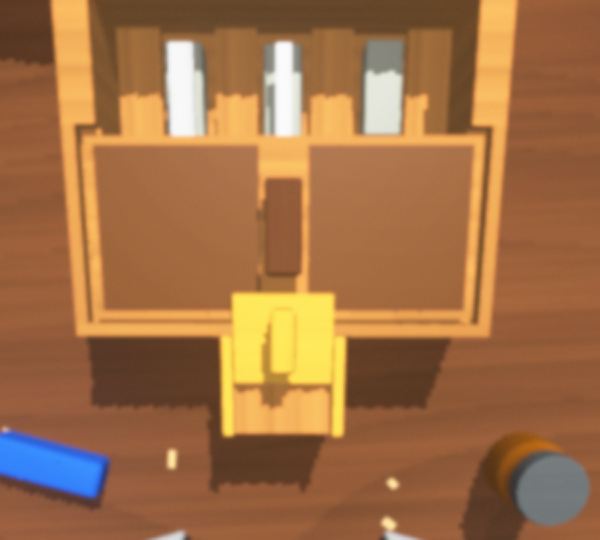

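The keeper plate, its edge at (283,293), now reaches over the strop board. The board is flat, both blades lie over the wells, and the stones are in place. I'll hand in.

```bash
python3 -c "
from bench import *
print(close_job())"
```

```text
the job is handed in; nothing more can be done
None
```

I packed the kit and handed the job in at about 53 s: three stones in the wells, both chisels in slots, the strop flat in its recess and the keeper pushed fully home. The hand-in returned no verdict, but the last camera view showed everything in place.

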